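# Fit the pinch-type dust cap on the light-sensor port

## Task

Close the open port on top of the grey sensor head with the black dust cap: pinch its two orange tabs fully in, lower the cap into the ring, feeling for the true centre of the ring and never pushing harder than about 15 N, and press it gently until it is fully home. With the cap still pressed down, let the tabs spring out so that they catch under the rim, then let go and move away; leave the vial, beaker and weighing bottle undisturbed.

Things in the scene. Friction and masses are not known exactly. Their poses are not given: they have to be found in the camera images.
- dust_cap: Black round cap, 60 mm across, 45.5 mm high, about 74 g, loose, standing nose-down on the bench at first. Origin: centre of the nose's flat underside; z up, tabs at +y and -y. Upwards: tapered nose, radius 14 mm at z=0 growing evenly to 20.5 mm at z=8; plain plug, radius 20.5 mm, to z=18; flange, radius 30 mm, z=18 to 21; two upright orange tabs on top. Fits at any yaw.
- cap_pinch (a point): Point midway between the two orange tabs at half their height, 33.5 mm above the cap's origin. Each tab is an upright block 18 mm wide in x, 6 mm thick in y, z=21.5 to 45.5 mm from the cap's origin; outer faces 40 mm apart when out, 31 mm apart when pinched in.
- lip_level (a point): Point on the cap's axis at the mid-height of the catch lips, 11.7 mm above the cap's origin. Each tab carries one lip, 3 mm thick and 12 mm wide in x, at +y and -y: it reaches out to radius 24 mm when its tab is out and is drawn within the 20.5 mm plug when the tab is fully in.
- tab_left (a joint): Inward travel of the orange tab at the cap's +y side (m): 0 sprung out, 0.0045 pinched fully in. Its spring pushes out with about 2 N at rest and 6 N fully in.
- tab_right (a joint): The same for the orange tab at the cap's -y side (m).
- port_head: Grey sensor head fixed to the bench, 120 (x) x 110 (y) mm, 50 mm high, with an aluminium plinth 90 x 90 mm up to 62 mm and on it an upright steel ring (the port), 66 mm outside diameter. Origin: centre of the underside, z up. The ring is clamped OFF the head's centre by an unmeasured amount, 4 to 5.5 mm in any direction, and does not shift sideways under 25 N.
- port_mouth (a point): On the head's own axis at rim height, 90 mm above the bench; axes as the head's. The true ring centre is 4 to 5.5 mm off sideways, direction unknown. Mouth radius 21.5 mm. The whole ring rides on a light vertical spring, about 2 N per mm, and can sink 6 mm. With the cap home and free, the cap's origin is 16.5 to 18 mm below this height.
- ledge_under (a point): On the head's axis, 86 mm above the bench, at the underside of the ring's inward ledge (4 mm thick, below the rim). Beneath the ledge the ring widens to radius 27 mm all round: there the lips spring out and catch.
- gasket_top (a point): On the head's axis, 92.5 mm above the bench, at the top of the black sprung gasket on the rim (radius 25 to 29 mm about the true ring centre, 2.5 mm proud). About 3.7 N presses it flush with the rim; only when it is flush or nearly so are the lips below the ledge.
- vial: Small white bottle with a black cap, 36 mm diameter, 78 mm high, loose bystander; origin at the centre of its underside.
- beaker: Small glass beaker, 51 mm diameter, 60 mm high, loose bystander; origin at the centre of its underside.
- weigh_bottle: Small glass weighing bottle with a knobbed lid, 36 mm diameter, 52 mm high, loose bystander; origin at the centre of its underside.
There are look-alikes about, which are no part of the job. Several things look just like the dust_cap: the one meant starts farthest to the robot's right.

How it is judged (in metres and radians):
On the way, in this order (a step that is already met when the one before it is completed fails the run):
1. the cap is lifted by its pinched tabs (value of joint each of tab_left, tab_right above 0.003 m and height (world z) of dust_cap above 0.03 m), for 0.2 s.
2. the cap is down in the port with its tabs still pinched in (value of joint each of tab_left, tab_right above 0.003 m and z of dust_cap in the frame of port_mouth below -0.0145 m and horizontal distance between dust_cap and port_mouth below 0.0085 m), for 0.1 s.
At the end, for the whole second after the job is handed in: The cap sits in the port ring, level within 0.06 rad, its origin 16.3 to 20 mm below port_mouth's height and within 8.5 mm of it sideways, both tabs sprung out to 1.7 mm or less of their travel (lips under the ledge), at rest (value of joint each of tab_left, tab_right below 0.0017 m and z of dust_cap in the frame of port_mouth between -0.02 and -0.0163 m and horizontal distance between dust_cap and port_mouth below 0.0085 m and angle between dust_cap's own z axis and vertical below 0.06 rad and linear speed of dust_cap below 0.01 m/s); the robot touches nothing.
It fails at once if the cap presses on the port with more than 16 N (contact force between dust_cap and port_head above 16 N).
It fails at once if the vial is moved more than 20 mm (distance of vial from where it was at the start of the episode above 0.02 m).
It fails at once if the beaker is moved more than 20 mm (distance of beaker from where it was at the start of the episode above 0.02 m).
It fails at once if the weighing bottle is moved more than 20 mm (distance of weigh_bottle from where it was at the start of the episode above 0.02 m).
It also fails if it takes over 51 s, if anything falls off the work surface, if the arm or the gripper's body presses on something with over 40 N, if the wrist force passes 120 N, or if a joint passes its speed limit or range.

## Robot

A 7-joint arm with a two-finger parallel gripper is mounted at the origin on a cart in front of the work surface, level with it; the furniture and walls round the work are solid. World frame = base frame: x ahead of the robot, y to its left, z up, the work surface at z = 0. Lengths are in m, angles in degrees, forces in N, time in s.
With the tool pointing down it reaches from about 0.35 to 0.9 m from the base axis. Payload 8.1 kg.
Tool frame: the origin (TCP) lies midway between the tips of the shut fingers; the grasp point (between the pads) lies r.grasp_offset behind it (r.grasp_offset is the distance from the TCP to the grasp point, in m); z points along the fingers, y is the direction in which the jaws open and shut (so a half turn about z gives the same grasp; the last joint's range is limited). The gripper opens to 92 mm and grips with 3 to 60 N. Pads are 19 mm wide; open, the fingers measure 130 mm over their backs; the gripper's body (75 mm by 190 mm) begins 47 mm behind the grasp point.
Start: joints at [68.262, 24.895, 1.432, 90.138, -0.665, 64.973, -4.303], TCP at [0.171, -0.601, 0.227] pointing down, gripper open.
Joint ranges: [-149.89, 149.89], [-25.12, 119.58], [-72.63, 75.52], [4.76, 147.25], [-75.54, 255.54], [6.69, 114.76], [-157.13, 157.13]. Speed limits (degrees/s): [127.2, 127.2, 172.46, 172.46, 180, 180, 180].

## Interface

Orientations are given as [roll, pitch, yaw] about the fixed x, y, z axes, in that order (R = Rz(yaw) Ry(pitch) Rx(roll)).
In Python, from bench import r gives the robot as it stands.
- The arm moves only by the tool carry_out, never from a script. Its argument "commands" is text: rows parted by semicolons, each of 7 numbers parted by spaces: the shift along the tool's x, y, z in m, then the turn, a rotation vector about the tool's x, y, z in degrees, then the opening, from 0 (shut) to 1 (fully open). In form: tx ty tz ax ay az fingers; .... A call has 1 to 12 rows; each row shifts and turns the pose as measured when the row begins, along the tool's axes as they then stand; what a row does not reach is not made up. A row lasts 1/12 s, in which the tool goes at most 41.7 mm and 7.16 degrees, less where a joint would pass 70% of its speed; a pose out of reach is approached as far as the arm can. A call is refused whole if a number of a shift passes 0.0417 or a number of a turn 7.16, either way. A call with a gripper value outside its range is refused whole. The fingers move at their own pace and stop on an object; "squeeze" is the grip in N (left out, the last holds). Time passes only in rows, so rows that do not move let the fingers close. It gives the time, the measured TCP pose, the force and the opening at its end, in the units of the state.
- r.get_state(): the state, without advancing time (a new reading comes with each control period).
- r.snapshot(name): name is "scene" or "side" or "wrist"; returns the picture (480x640x3 uint8, red, green, blue); there is no depth.
- r.calibration(name): a dict with "fx", "fy", "cx", "cy" (pixels), "rvec" (rotation vector, rad) and "tvec" (3), from world to camera coordinates, as OpenCV has them. Camera axes: x right, y down, z forward; pixel columns grow to the right and rows downward; lengths in m; the calibration is good to about 2 mm. A picture is of the moment at which its call begins: read the wrist's pose just before it. calibration takes no time and is no camera call; for the wrist camera it gives the pose at the moment of the call.
- r.sign_off(): hands the job in, once; it reports no verdict.
The state is a dict: "time_s": time; "joint_pos": joint angles; "joint_velocities": joint speeds; "effort": joint torques, N m; "tcp_pos": TCP position; "ee_rot": TCP orientation; "force": force on the tool from outside, world axes, zero at the start; "torque": the same for the moment, N m; "finger_gap": finger opening in m.
Only numpy, scipy, OpenCV 4.12 (cv2) and the standard library are available. Lean on these libraries where they do the work, as an engineer would, in place of code of your own. Each camera call takes 0.05 s, during which the arm holds its last target.

## Working session

There is one attempt and no reset: what is moved stays moved. The work goes in short steps, Python scripts to look and compute and a tool call to move; the robot and the scene stay as the last step left them, time stands still between calls to the robot, and variables do not carry over. Pictures are saved under pics/ and viewed, and the job is handed in when it is done.

Besides the shell and the picture viewer there is one more tool, called after "Call:" as name(argument=value, ...), one argument or row to a line, values as JSON. carry_out: Moves the arm, as the interface text tells. Its arguments: {"type":"object","properties":{"commands":{"type":"string"},"squeeze":{"type":"number"}},"required":["commands"]}

```bash
ls; mkdir -p pics; python3 - <<'E'
from bench import r
import cv2
s=r.get_state(); print(s); print(r.grasp_offset)
for n in ("scene","side","wrist"):
    print(n,r.calibration(n)); cv2.imwrite(f"pics/{n}0.png",r.snapshot(n)[:,:,::-1])
print(r.get_state()['time_s'])
E
```

```text
pics
{'time_s': 0.0, 'joint_pos': array([68.26202491, 24.9357822 ,  1.43237235, 90.19037301, -0.66660122,
       64.97335021, -4.30513523]), 'joint_velocities': array([-0.07773698,  0.04083083,  0.02888908,  0.03133352, -0.02196415,
        0.09925136,  0.07214699]), 'effort': array([-2.93683183e-05, -6.67851019e+01,  9.85009521e-01, -3.14454424e+01,
       -6.05704263e-02,  4.30386979e-02,  2.34615745e-04]), 'tcp_pos': array([ 0.1705953 , -0.60072186,  0.22594395]), 'ee_rot': array([-1.79909109e+02,  7.11983998e-03,  1.58509793e+01]), 'force': array([ 0.0487212 , -0.476617  ,  0.16645518]), 'torque': array([0.01213227, 0.00286778, 0.05074332]), 'finger_gap': 0.09195188478881884}
0.0188
scene {'fx': 449.8240954952193, 'fy': 449.8240954952193, 'cx': 320.2629482383469, 'cy': 243.63534074296487, 'rvec': array([ 2.249115  , -0.01421925,  0.03517003]), 'tvec': array([-0.53613839,  0.12815667,  1.03159355])}
side {'fx': 467.7485259224919, 'fy': 467.7485259224919, 'cx': 314.64632186711697, 'cy': 234.15413448062097, 'rvec': array([ 1.69142598, -1.76508398,  0.80545927]), 'tvec': array([0.10174201, 0.42025877, 0.56460384])}
wrist {'fx': 356.4824870024235, 'fy': 356.4824870024235, 'cx': 316.8863716596608, 'cy': 233.7776207830337, 'rvec': array([-2.30636347,  1.73968782,  0.26771794]), 'tvec': array([-0.62339783, -0.03677143,  0.39171965])}
0.15
```

View pics/scene0.png

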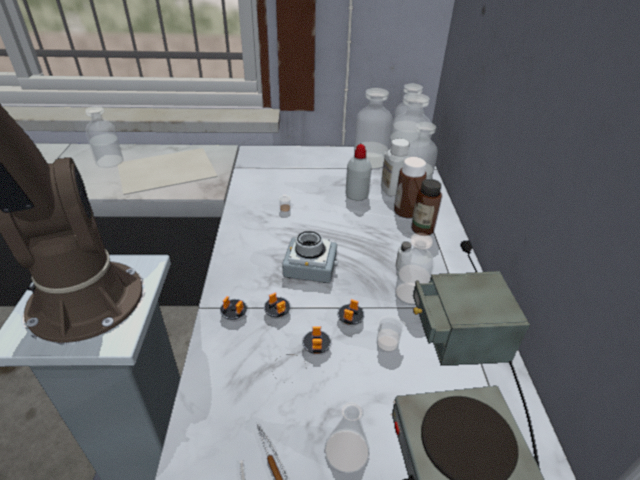

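View pics/side0.png

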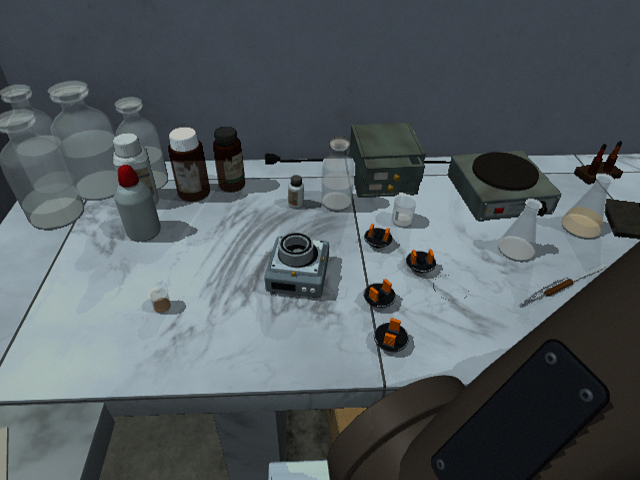

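View pics/wrist0.png

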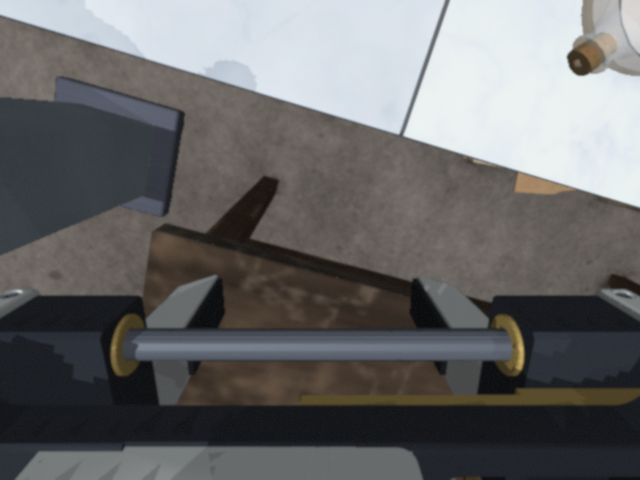

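```bash
cat > h.py <<'E'
import numpy as np, cv2
def cal(c):
    R,_=cv2.Rodrigues(np.array(c['rvec'],float)); t=np.array(c['tvec'],float)
    K=np.array([[c['fx'],0,c['cx']],[0,c['fy'],c['cy']],[0,0,1.]])
    return K,R,t
def ray(c,uv):
    K,R,t=cal(c); d=R.T@np.linalg.inv(K)@np.array([uv[0],uv[1],1.]); return -R.T@t,d/np.linalg.norm(d)
def onz(c,uv,z):
    o,d=ray(c,uv); return o+d*(z-o[2])/d[2]
def tri(obs):
    A=np.zeros((3,3));b=np.zeros(3);L=[]
    for c,uv in obs:
        o,d=ray(c,uv);P=np.eye(3)-np.outer(d,d);A+=P;b+=P@o;L.append((o,P))
    x=np.linalg.solve(A,b); return x,[np.linalg.norm(P@(x-o)) for o,P in L]
def proj(c,p):
    K,R,t=cal(c); q=K@(R@np.array(p,float)+t); return q[:2]/q[2]
def orange(im): # RGB
    h=cv2.cvtColor(im,cv2.COLOR_RGB2HSV); return cv2.inRange(h,(5,180,110),(22,255,255))
def blobs(m,amin=15):
    n,l,s,c=cv2.connectedComponentsWithStats(m); return [(s[i,4],c[i].round(1),s[i,:4]) for i in range(1,n) if s[i,4]>=amin],l
E
python3 - <<'E'
from h import *; from bench import r
for n in ("scene","side"):
    c=r.calibration(n); im=cv2.imread(f"pics/{n}0.png")[:,:,::-1].copy()
    print(n, 'cam pos',ray(c,(0,0))[0])
    for a,u,b in blobs(orange(im))[0]: print(a,u,b,onz(c,u,.033).round(3))
c=r.calibration('scene'); 
for n,u in dict(ring=(309,239),flask=(347,450),beaker=(388,340),vial=(404,262),wb=(285,207)).items(): print(n,onz(c,u,.09 if n=='ring' else .03).round(3))
E
python3 -c "
import cv2
a=cv2.imread('pics/scene0.png')[200:400,190:450];cv2.imwrite('pics/s1.png',cv2.resize(a,None,fx=3,fy=3,interpolation=2))
a=cv2.imread('pics/side0.png')[210:370,240:450];cv2.imwrite('pics/s2.png',cv2.resize(a,None,fx=3.6,fy=3.6,interpolation=2))"
```

```text
scene cam pos [ 0.50432276 -0.73434218  0.75792736]
48 [272.4 298.4] [269 294   8   9] [ 0.428 -0.03   0.033]
45 [225.8 302.8] [223 297   7  12] [ 0.327 -0.043  0.033]
58 [239.  306.3] [236 301   7  12] [ 0.357 -0.053  0.033]
71 [280.7 306.3] [277 301   8  12] [ 0.448 -0.054  0.033]
51 [353.4 304.6] [350 300   7  10] [ 0.608 -0.049  0.033]
71 [348.2 314.2] [344 310   9  10] [ 0.594 -0.077  0.033]
57 [316.3 331.3] [313 327   8   9] [ 0.525 -0.124  0.033]
82 [316.5 343. ] [313 338   8  11] [ 0.525 -0.154  0.033]
side cam pos [-0.13899984  0.11554829  0.68780376]
17 [386.8 230.6] [385 228   4   6] [ 0.606 -0.081  0.033]
22 [413.5 253.4] [412 250   4   9] [ 0.534 -0.123  0.033]
16 [431.  252.5] [429 250   5   6] [ 0.535 -0.16   0.033]
21 [387.3 282.1] [384 279   8   7] [ 0.458 -0.057  0.033]
53 [373.1 292.4] [369 287   9  14] [ 0.433 -0.027  0.033]
28 [395.2 320.4] [391 318  10   6] [ 0.367 -0.056  0.033]
46 [390.1 336.2] [385 333  11  11] [ 0.334 -0.042  0.033]
ring [0.51  0.112 0.09 ]
flask [ 0.571 -0.372  0.03 ]
beaker [ 0.671 -0.145  0.03 ]
vial [0.745 0.097 0.03 ]
wb [0.442 0.335 0.03 ]
```

View pics/s1.png

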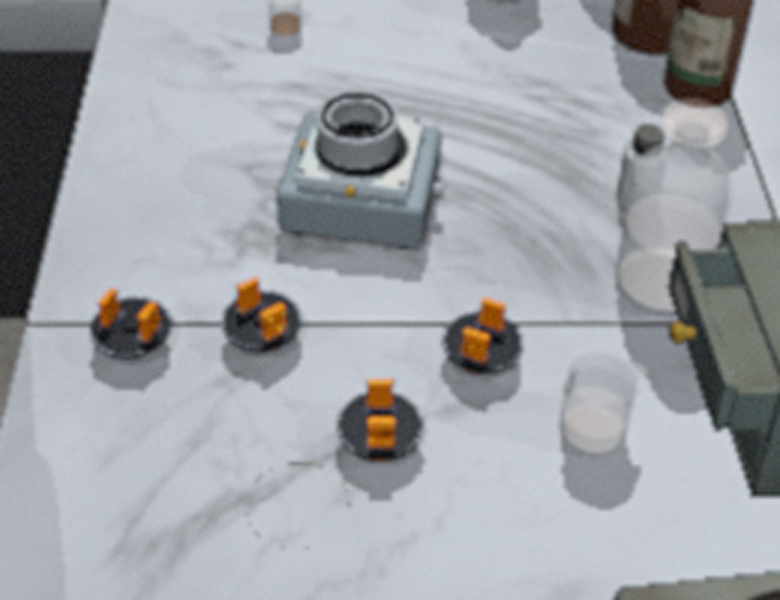

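View pics/s2.png

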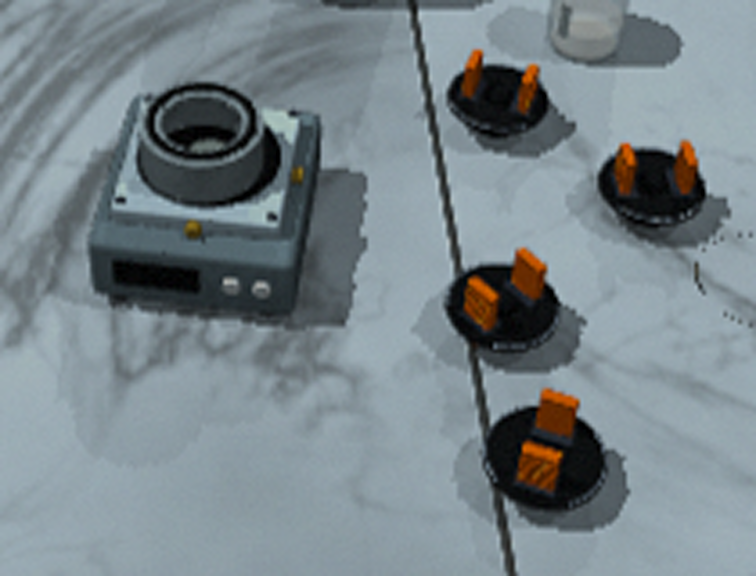

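Call:
carry_out(
  commands="0.033 -0.024 0 0 0 0 1;0.033 -0.024 0 0 0 0 1;0.033 -0.024 0 0 0 0 1;0.033 -0.024 0 0 0 0 1;0.033 -0.024 0 0 0 0 1;0.033 -0.024 0 0 0 0 1;0.033 -0.024 0 0 0 0 1;0.033 -0.024 0 0 0 0 1;0.033 -0.024 0 0 0 0 1;0.033 -0.024 0 0 0 0 1;0.02 -0.015 0 0 0 0 1;0 0 0 0 0 0 1",
)

```text
time_s: 1.15
tcp_pos: [0.4421, -0.2502, 0.2218]
ee_rot: [-179.8, 0.2, 15.4]
force: [0.3, 0.1, 0.5]
finger_gap: 0.0915
```

Call:
carry_out(
  commands="0.026 -0.018 0 0 0 5 1;0.026 -0.02 0 0 0 5 1;0.02 -0.02 0 0 0 5 1;0.012 -0.02 0 0 0 0 1;0 0 0 0 0 0 1",
)

```text
time_s: 1.57
tcp_pos: [0.5161, -0.1562, 0.2205]
ee_rot: [-179.9, 0.4, -0.3]
force: [-0.3, 0.8, 0.5]
finger_gap: 0.0916
```

```bash
cat > look.py <<'E'
from bench import r; from h import *; import sys,json
def snap(n,name):
    s=r.get_state(); c=r.calibration(n); im=r.snapshot(n); cv2.imwrite(f"pics/{name}.png",im[:,:,::-1])
    json.dump({'rvec':list(c['rvec']),'tvec':list(c['tvec']),**{k:c[k] for k in('fx','fy','cx','cy')}},open(f"pics/{name}.json","w"))
    return s,c,im
E
python3 - <<'E'
from look import *
s,c,im=snap('wrist','w1')
print(s['tcp_pos'],s['ee_rot'],ray(c,(0,0))[0])
for a,u,b in blobs(orange(im))[0]: print(a,u,b,onz(c,u,.045).round(4))
E
```

```text
[ 0.51610838 -0.15624183  0.2204556 ] [-179.8749367     0.38377811   -0.28932151] [ 0.59944202 -0.15580035  0.37757806]
99 [194.8 107.7] [190  98  10  20] [ 0.61   -0.0474  0.045 ]
126 [230.2 124.6] [225 116  12  19] [ 0.5956 -0.0775  0.045 ]
115 [281.3 199.8] [278 191   7  19] [ 0.5271 -0.1208  0.045 ]
112 [317.4 200. ] [314 191   7  19] [ 0.5268 -0.1551  0.045 ]
82 [218.3 273.3] [212 267  14  15] [ 0.4512 -0.0542  0.045 ]
39 [215.4 372.5] [210 370  12   6] [ 0.3303 -0.0403  0.045 ]
```

View pics/w1.png

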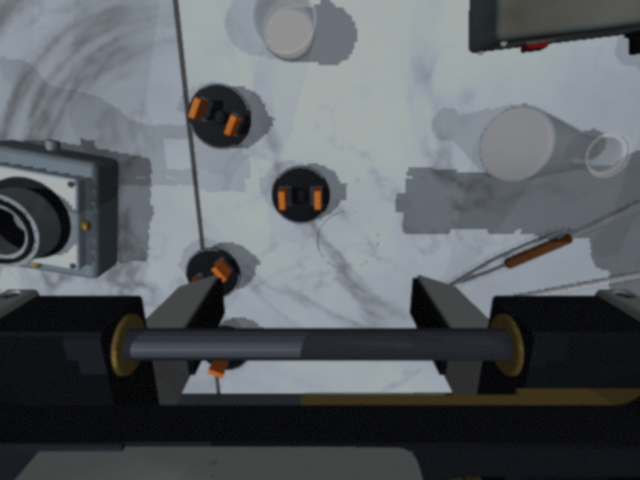

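Call:
carry_out(
  commands="0.004 -0.006 0.028 0 0 0 1;0.004 -0.006 0.028 0 0 0 1;0.003 -0.006 0.028 0 0 0 1;0 0 0 0 0 0 1",
)

```text
time_s: 1.95
tcp_pos: [0.5254, -0.1452, 0.1353]
ee_rot: [179.8, 0.2, -0.5]
force: [-1.2, 0.6, 1.1]
finger_gap: 0.0919
```

```bash

python3 - <<'E'
from look import *
s,c,im=snap('wrist','w2')
print(s['tcp_pos'],s['ee_rot'],ray(c,(0,0))[0])
for a,u,b in blobs(orange(im))[0]: print(a,u,b,onz(c,u,.045).round(4))
E
```

```text
[ 0.52541744 -0.14517237  0.13527777] [179.84011808   0.23568104  -0.48360883] [ 0.6083199  -0.14426568  0.29259567]
135 [170.3 119.1] [164 106  13  27] [ 0.6101 -0.048   0.045 ]
211 [217.2 141.4] [210 129  15  26] [ 0.5956 -0.0777  0.045 ]
174 [284.6 237.6] [281 227   8  23] [ 0.5271 -0.1207  0.045 ]
113 [331.8 237.1] [329 227   6  21] [ 0.5272 -0.1552  0.045 ]
```

View pics/w2.png

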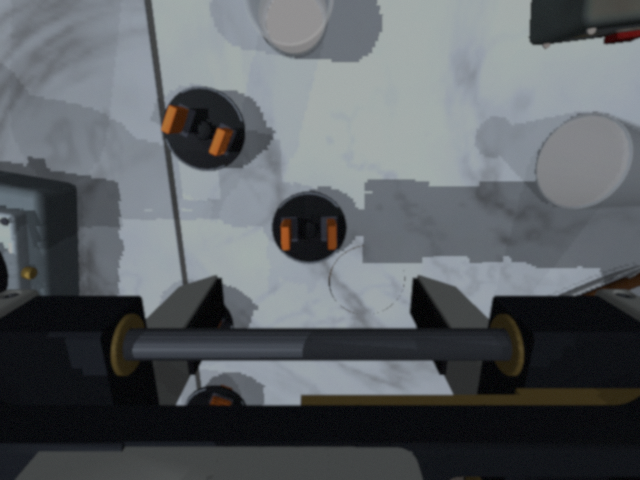

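Call:
carry_out(
  commands="0.001 -0.004 0.025 0 0 -0.5 1;0.001 -0.003 0.025 0 0 0 1;0 0 0.025 0 0 0 1;0 0 0.015 0 0 0 1;0 0 0 0 0 0 1",
)

```text
time_s: 2.42
tcp_pos: [0.5314, -0.1489, 0.0538]
ee_rot: [179.4, -0.4, -0.4]
force: [-0.6, -0.1, -0.0]
finger_gap: 0.0917
```

```bash

python3 - <<'E'
from look import *
import json
s,c,im=snap('wrist','w3')
print(s['tcp_pos'],s['ee_rot'],s['force'])
for a,u,b in blobs(orange(im))[0]: print(a,u,b,onz(c,u,.045).round(4))
c1,c2=[json.load(open(f'pics/w{i}.json')) for i in(1,2)]
print(tri([(c1,(281.3,199.8)),(c2,(284.6,237.6))]),tri([(c1,(317.4,200)),(c2,(331.8,237.1))]))
E
```

```text
[ 0.53140022 -0.14893612  0.0538251 ] [179.41854319  -0.43595518  -0.3908364 ] [-0.63797955 -0.09208402 -0.00417521]
162 [ 94.5 132.7] [ 85 113  17  38] [ 0.6099 -0.0486  0.045 ]
289 [165.4 165.5] [155 145  20  39] [ 0.5952 -0.0784  0.045 ]
77 [264.6 287.6] [260 284  10   9] [ 0.533  -0.1211  0.045 ]
33 [264.5 305.7] [262 303   6   7] [ 0.5227 -0.1205  0.045 ]
(array([ 0.5270781 , -0.12073926,  0.04495438]), [np.float64(7.841728674555463e-05), np.float64(7.841728674552765e-05)]) (array([ 0.52617755, -0.15521843,  0.04201142]), [np.float64(8.659226228954065e-05), np.float64(8.659226228947795e-05)])
```

View pics/w3.png

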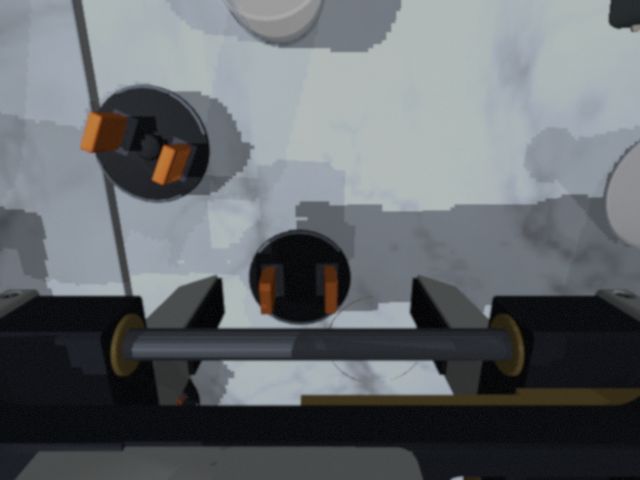

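Call:
carry_out(
  commands="-0.004 -0.010 0 0.6 -0.4 0 1;0 0 0 0 0 0 1;0 0 0 0 0 0 1",
)

```text
time_s: 2.72
tcp_pos: [0.5298, -0.1409, 0.06]
ee_rot: [179.9, -0.4, -0.6]
force: [-0.3, -1.2, 0.7]
finger_gap: 0.0915
```

Call:
carry_out(
  commands="-0.002 -0.003 0.010 0 -0.3 -0.6 1;0 0 0.010 0 0 0 1;0 0 0 0 0 0 1;0 0 0 0 0 0 1",
)

```text
time_s: 3.05
tcp_pos: [0.5297, -0.1379, 0.0411]
ee_rot: [179.9, -0.3, 0.1]
force: [0.6, -0.7, 0.6]
finger_gap: 0.0917
```

Call:
carry_out(
  commands="-0.002 0 0.010 0 -0.3 0 1;0 0 0.006 0 0 0 1;0 0 0 0 0 0 1;0 0 0 0 0 0 1",
)

```text
time_s: 3.38
tcp_pos: [0.527, -0.1378, 0.0226]
ee_rot: [179.9, 0.1, 0.1]
force: [-0.8, 0.3, 0.4]
finger_gap: 0.0917
```

```bash

python3 - <<'E'
from look import *
s,c,im=snap('wrist','w4')
print(s['tcp_pos'],s['ee_rot'],s['force'])
s,c,im=snap('scene','sc4');cv2.imwrite('pics/sc4z.png',cv2.resize(im[250:400,200:420,::-1],None,fx=3.5,fy=3.5))
E
```

```text
[ 0.52701973 -0.13779047  0.02257383] [1.79892282e+02 8.30637663e-02 1.42439527e-01] [-0.77277375  0.27867858  0.44519099]
```

View pics/w4.png

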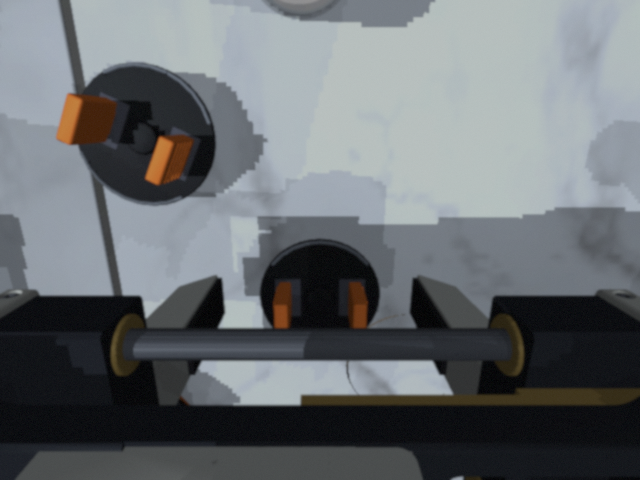

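View pics/sc4z.png

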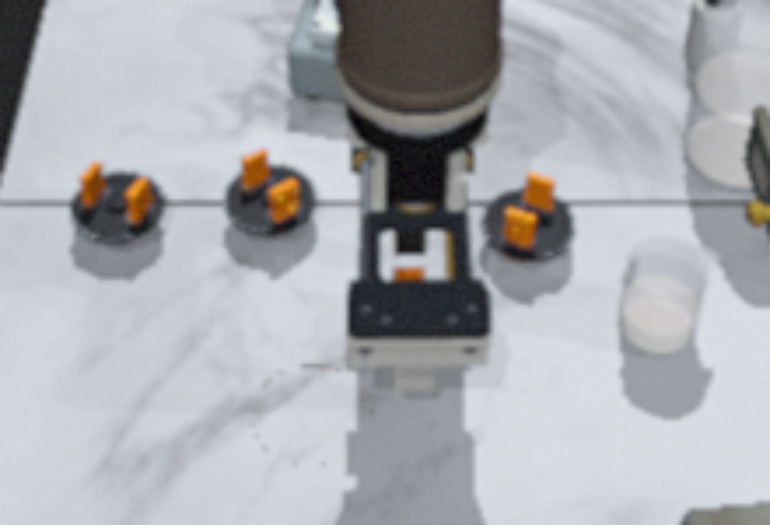

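Call:
carry_out(
  commands="0 0 0 0 0 0 0;0 0 0 0 0 0 0;0 0 0 0 0 0 0;0 0 0 0 0 0 0;0 0 0 0 0 0 0;0 0 0 0 0 0 0",
  squeeze=25,
)

```text
time_s: 3.98
tcp_pos: [0.528, -0.1381, 0.024]
ee_rot: [179.9, -0.1, 0.1]
force: [-0.6, 0.8, 0.2]
finger_gap: 0.0566
```

Call:
carry_out(
  commands="0 0 0 0 0 0 0;0 0 0 0 0 0 0;0 0 0 0 0 0 0;0 0 0 0 0 0 0;0 0 0 0 0 0 0;0 0 0 0 0 0 0",
)

```text
time_s: 4.48
tcp_pos: [0.5282, -0.1381, 0.0245]
ee_rot: [179.9, -0.1, 0.1]
force: [-0.2, -0.1, 0.3]
finger_gap: 0.0296
```

Call:
carry_out(
  commands="0 0 0 0 0 0 0;0 0 0 0 0 0 0;0 0 0 0 0 0 0",
)

```text
time_s: 4.73
tcp_pos: [0.5282, -0.1381, 0.0244]
ee_rot: [179.9, -0.1, 0.1]
force: [-0.9, 0.2, 1.3]
finger_gap: 0.0295
```

```bash

python3 - <<'E'
from look import *
s,c,im=snap('wrist','w5')
print(s['tcp_pos'],s['ee_rot'],s['force'],s['finger_gap'])
E
```

```text
[ 0.5282442  -0.13812899  0.02442145] [ 1.79854633e+02 -9.12766958e-02  1.27803216e-01] [-0.92155076  0.16372267  1.27112968] 0.029525024830575675
```

View pics/w5.png

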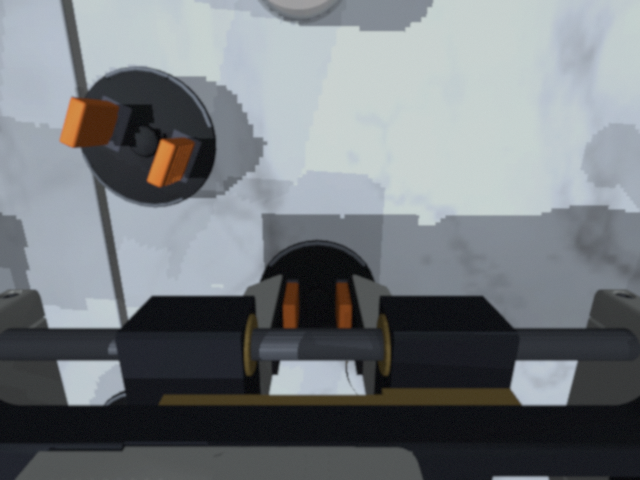

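Call:
carry_out(
  commands="0 0 -0.010 0 0 0 0;0 0 -0.02 0 0 0 0;0 0 -0.03 0 0 0 0;0 0 -0.03 0 0 0 0;0 0 -0.03 0 0 0 0;0 0 -0.02 0 0 0 0;0 0 0 0 0 0 0;0 0 0 0 0 0 0",
)

```text
time_s: 5.45
tcp_pos: [0.526, -0.1369, 0.1733]
ee_rot: [179.9, 0.1, 0.2]
force: [-0.0, 0.4, -1.0]
finger_gap: 0.0294
```

```bash

python3 - <<'E'
from look import *
s,c,im=snap('wrist','w6')
print(s['tcp_pos'],s['ee_rot'],s['force'],s['finger_gap'])
s,c,im=snap('side','sd6')
s,c,im=snap('scene','sc6')
E
```

```text
[ 0.52599602 -0.13691139  0.17328624] [1.79933788e+02 1.18412655e-01 1.84171477e-01] [-0.0247098   0.35277827 -1.01247857] 0.029418883364329466
```

View pics/w6.png

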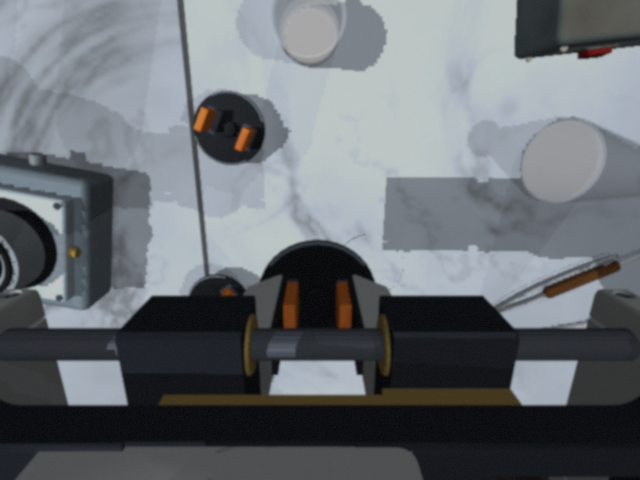

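View pics/sd6.png

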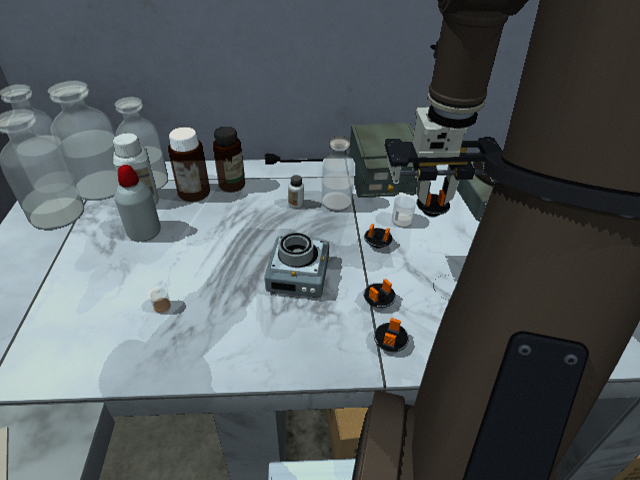

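Call:
carry_out(
  commands="-0.01 -0.028 -0.01 0 0 0 0;-0.013 -0.038 -0.006 0 0 0 0;-0.013 -0.038 -0.005 0 0 0 0;-0.013 -0.038 -0.005 0 0 0 0;-0.013 -0.038 -0.005 0 0 0 0;-0.013 -0.038 0 0 0 0 0;-0.01 -0.02 0 0 0 0 0;0 0 0 0 0 0 0;0 0 0 0 0 0 0",
)

```text
time_s: 6.35
tcp_pos: [0.4294, 0.1077, 0.1922]
ee_rot: [179.8, 1.5, -0.1]
force: [0.8, -1.2, -1.6]
finger_gap: 0.0297
```

```bash

python3 - <<'E'
from look import *
s,c,im=snap('wrist','w7')
print(s['tcp_pos'],s['ee_rot'],s['force'],s['finger_gap'])
E
```

```text
[0.42943147 0.10767029 0.19218131] [ 1.79818240e+02  1.49381745e+00 -5.59144679e-02] [ 0.81257179 -1.23434127 -1.61067028] 0.02970553659210674
```

View pics/w7.png

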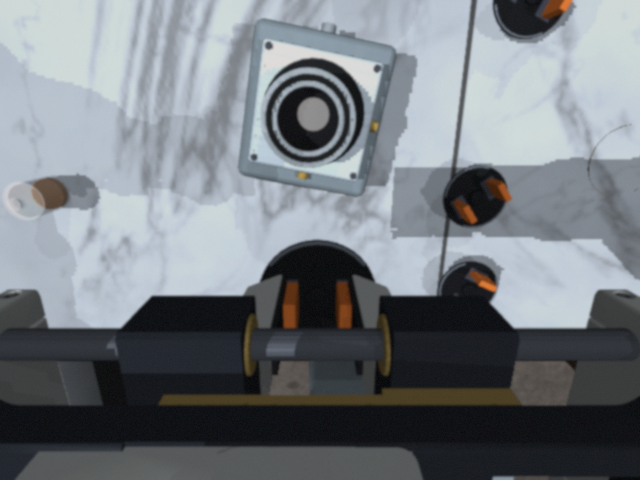

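```bash

python3 - <<'E'
import cv2
a=cv2.imread('pics/w7.png')[10:210,210:420]; cv2.imwrite('pics/w7z.png',cv2.resize(a,None,fx=3,fy=3,interpolation=cv2.INTER_NEAREST))
E
```

```text
(no output)
```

View pics/w7z.png

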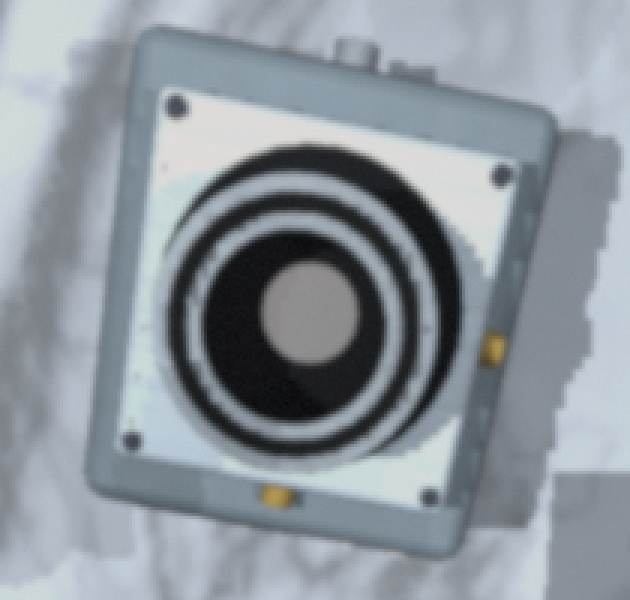

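```bash
cat > ring.py <<'E'
from h import *; import json,sys
def ring(name,roi):
    c=json.load(open(f'pics/{name}.json')); im=cv2.imread(f'pics/{name}.png'); x0,y0,x1,y1=roi
    g=cv2.cvtColor(im,cv2.COLOR_BGR2GRAY)[y0:y1,x0:x1]; k=4
    g=cv2.resize(g,None,fx=k,fy=k,interpolation=cv2.INTER_CUBIC)
    for th in (80,100):
        cs,_=cv2.findContours((g<th).astype('uint8')*255,cv2.RETR_LIST,cv2.CHAIN_APPROX_NONE)
        for q in cs:
            if len(q)<250: continue
            (ux,uy),(a,b),an=cv2.fitEllipse(q)
            q2=q[:,0].astype(float); 
            pix=lambda p:((p[0]+.5)/k-.5+x0,(p[1]+.5)/k-.5+y0)
            for z in (.09,.0925):
                P=np.array([onz(c,pix(p),z)[:2] for p in q2[::4]])
                A=np.c_[2*P,np.ones(len(P))]; s=np.linalg.lstsq(A,(P**2).sum(1),rcond=None)[0]
                R=np.sqrt(s[2]+s[0]**2+s[1]**2); res=np.abs(np.hypot(*(P-s[:2]).T)-R)
                print(name,th,z,len(q),np.array(pix((ux,uy))).round(1),'c',s[:2].round(4),'R',R.round(4),'res',res.mean().round(5),res.max().round(5))
if __name__=='__main__': ring(sys.argv[1],list(map(int,sys.argv[2:6])))
E
python3 ring.py w7 240 40 400 200
```

```text
w7 80 0.09 386 [312.9 113.8] c [0.5145 0.1113] R 0.0112 res 5e-05 0.00014
w7 80 0.0925 386 [312.9 113.8] c [0.5145 0.1112] R 0.0111 res 5e-05 0.00014
w7 80 0.09 707 [307.4 118.4] c [0.5111 0.1151] R 0.0208 res 6e-05 0.00022
w7 80 0.0925 707 [307.4 118.4] c [0.5112 0.115 ] R 0.0206 res 6e-05 0.00021
w7 80 0.09 871 [307.7 118.1] c [0.511  0.1148] R 0.0253 res 0.00011 0.0005
w7 80 0.0925 871 [307.7 118.1] c [0.5111 0.1148] R 0.0251 res 0.00011 0.0005
w7 80 0.09 978 [307.5 117.8] c [0.511  0.1149] R 0.0286 res 0.0001 0.00037
w7 80 0.0925 978 [307.5 117.8] c [0.511  0.1149] R 0.0283 res 0.0001 0.00037
w7 80 0.09 1236 [308.  116.5] c [0.5138 0.1119] R 0.0331 res 0.00204 0.00395
w7 80 0.0925 1236 [308.  116.5] c [0.5138 0.1119] R 0.0328 res 0.00202 0.00391
w7 100 0.09 758 [369.5 149.7] c [0.4869 0.072 ] R 0.0114 res 0.0053 0.01
w7 100 0.0925 758 [369.5 149.7] c [0.4872 0.0724] R 0.0113 res 0.00525 0.0099
w7 100 0.09 371 [312.9 113.8] c [0.5145 0.1113] R 0.0109 res 5e-05 0.00015
w7 100 0.0925 371 [312.9 113.8] c [0.5145 0.1113] R 0.0107 res 5e-05 0.00015
w7 100 0.09 723 [307.4 118.4] c [0.5111 0.1151] R 0.0211 res 7e-05 0.00024
w7 100 0.0925 723 [307.4 118.4] c [0.5111 0.115 ] R 0.0209 res 7e-05 0.00024
w7 100 0.09 862 [307.8 118.1] c [0.5111 0.1148] R 0.025 res 0.00014 0.00063
w7 100 0.0925 862 [307.8 118.1] c [0.5111 0.1147] R 0.0248 res 0.00014 0.00063
w7 100 0.09 1000 [307.6 117.9] c [0.511  0.1149] R 0.0289 res 0.00012 0.00059
w7 100 0.0925 1000 [307.6 117.9] c [0.511  0.1149] R 0.0287 res 0.00012 0.00059
w7 100 0.09 1307 [308.7 115.9] c [0.5137 0.1119] R 0.0333 res 0.00221 0.00429
w7 100 0.0925 1307 [308.7 115.9] c [0.5137 0.1119] R 0.0329 res 0.00219 0.00425
```

```bash
python3 - <<'E'
from h import *; import json
c=json.load(open('pics/w7.json')); 
u=[(x/3+210-.33,y/3+10-.33) for x,y in((176,106),(501,175),(430,497),(132,441))]
P=np.array([onz(c,p,.062)[:2] for p in u]);print('screws',P.round(4).tolist(),'mean',P.mean(0).round(4))
im=cv2.imread('pics/w7.png'); g=cv2.cvtColor(im,cv2.COLOR_BGR2GRAY)
print(g[230:262:1,317].tolist())
pts=[]
for x in range(268,370,3):
    col=g[225:285,x].astype(float)
    i=np.argmax(col<75); a,b=col[i-1],col[i]; pts.append((x,225+i-1+(a-75)/(a-b) if a!=b else 225+i))
print(pts[::5])
tcp=np.array([.42943,.10767,.19218])
for zf in (.021,.018):
    z=tcp[2]-.0244+zf
    Q=np.array([onz(c,p,z)[:2] for p in pts])-tcp[:2]
    from scipy.optimize import least_squares
    s=least_squares(lambda q:np.hypot(Q[:,0]-q[0],Q[:,1]-q[1])-.03,[0,0]);print(zf,s.x.round(4),np.abs(s.fun).max().round(4))
    s=least_squares(lambda q:np.hypot(Q[:,0]-q[0],Q[:,1]-q[1])-q[2],[0,0,.03]);print(zf,s.x.round(4),np.abs(s.fun).max().round(4))
E
python3 -c "
import cv2
a=cv2.imread('pics/w7.png')[225:345,220:420];cv2.imwrite('pics/w7y.png',cv2.resize(a,None,fx=4,fy=4,interpolation=0))"
```

```text
screws [[0.5613, 0.1433], [0.5463, 0.0648], [0.4678, 0.0795], [0.4825, 0.1583]] mean [0.5145 0.1114]
[191, 190, 192, 192, 192, 192, 192, 188, 174, 135, 87, 61, 65, 63, 51, 32, 22, 14, 9, 15, 14, 14, 16, 11, 14, 16, 16, 10, 14, 13, 10, 14]
[(268, np.float64(264.8965517241379)), (283, np.float64(250.48275862068965)), (298, np.float64(243.5)), (313, np.float64(240.56410256410257)), (328, np.float64(241.64705882352942)), (343, np.float64(246.31578947368422)), (358, np.float64(256.0))]
0.021 [-0.0015  0.0011] 0.0005
0.021 [0.0001 0.0011 0.0286] 0.0001
0.018 [-0.0025  0.0011] 0.0004
0.018 [-0.0015  0.0011  0.0291] 0.0001
```

View pics/w7y.png

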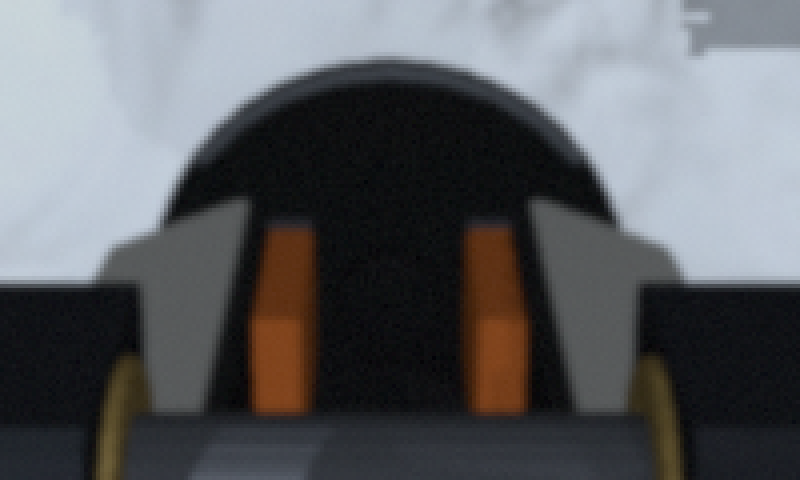

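Call:
carry_out(
  commands="-0.012 -0.018 0.01 0 0.7 0 0;-0.012 -0.018 0.025 0 0.7 0 0;-0.012 -0.016 0.03 0 0 0 0;0 0 0.03 0 0 0 0;0 0 0.025 0 0 0 0;0 0 0.015 0 0 0 0;0 0 0 0 0 0 0;0 0 0 0 0 0 0",
)

```text
time_s: 7.07
tcp_pos: [0.3963, 0.1505, 0.0493]
ee_rot: [179.6, 0.2, -1.1]
force: [0.5, -1.1, -0.7]
finger_gap: 0.0292
```

Call:
carry_out(
  commands="0 0 0.012 0.4 0.2 -1 0;0 0 0.006 0 0 0 0;0 0 0.002 0 0 0 0;0 0 0 0 0 0 0",
)

```text
time_s: 7.4
tcp_pos: [0.3995, 0.148, 0.0307]
ee_rot: [180.0, -0.2, -0.4]
force: [-0.9, 0.4, 0.0]
finger_gap: 0.0293
```

Call:
carry_out(
  commands="0 0 0.004 0 -0.2 0 0;0 0 0.001 0 0 0 0;0 0 0 0 0 0 0",
)

```text
time_s: 7.65
tcp_pos: [0.4012, 0.1481, 0.0271]
ee_rot: [-180.0, -0.1, -0.5]
force: [0.9, -0.6, -0.4]
finger_gap: 0.0294
```

Call:
carry_out(
  commands="0 0 0.0025 0 0 0 0;0 0 0 0 0 0 0.2;0 0 0 0 0 0 0.3;0 0 0 0 0 0 0.4;0 0 0 0 0 0 0.5;0 0 0 0 0 0 0.5;0 0 0 0 0 0 0.5",
)

```text
time_s: 8.23
tcp_pos: [0.4017, 0.1487, 0.0252]
ee_rot: [-179.9, -0.2, -0.5]
force: [-0.7, 0.1, 0.6]
finger_gap: 0.0451
```

Call:
carry_out(
  commands="0 0 0.003 0 0 0 0.5;0 0 0.0015 0 0 0 0.5;0 0 0 0 0 0 0.5",
)

```text
time_s: 8.48
tcp_pos: [0.4021, 0.1489, 0.0212]
ee_rot: [-179.9, -0.3, -0.5]
force: [-0.8, -1.8, 9.9]
finger_gap: 0.0456
```

Call:
carry_out(
  commands="0 0 -0.0005 0 0 0 0;0 0 0 0 0 0 0;0 0 0 0 0 0 0;0 0 0 0 0 0 0;0 0 0 0 0 0 0",
  squeeze=25,
)

```text
time_s: 8.9
tcp_pos: [0.4021, 0.1489, 0.022]
ee_rot: [-180.0, -0.3, -0.5]
force: [-0.8, 0.5, 2.1]
finger_gap: 0.0294
```

Call:
carry_out(
  commands="0 0 -0.015 0 0.3 0.5 0;0 0 -0.03 0 0 0 0;0 0 -0.035 0 0 0 0;0 0 -0.035 0 0 0 0;0.01 0.015 -0.02 0 0 0 0;0.01 0.015 0 0 0 0 0;0 0 0 0 0 0 0;0 0 0 0 0 0 0",
)

```text
time_s: 9.57
tcp_pos: [0.4191, 0.1178, 0.1618]
ee_rot: [180.0, -0.4, -0.9]
force: [-0.8, 0.1, -0.3]
finger_gap: 0.0295
```

```bash

python3 - <<'E'
from look import *
s,c,im=snap('wrist','w8')
print(s['tcp_pos'],s['ee_rot'],s['force'],s['finger_gap'])
E
```

```text
[0.4191405  0.11779192 0.16176788] [179.99230673  -0.36257495  -0.8700447 ] [-0.81410138  0.09569422 -0.29463192] 0.029532159087117562
```

View pics/w8.png

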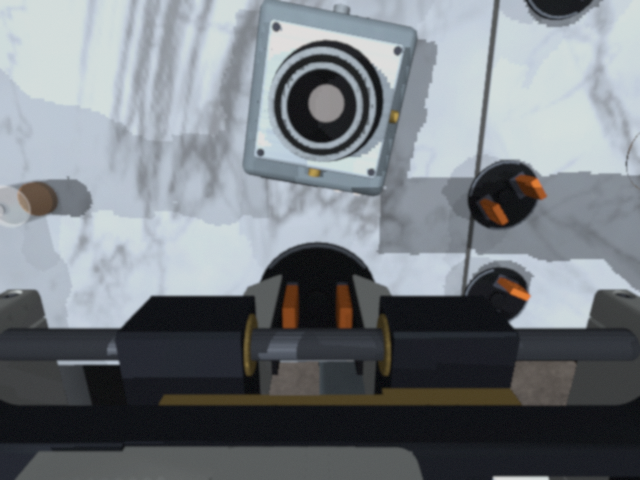

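```bash
python3 ring.py w8 260 30 400 170 | grep "0.09 "; python3 - <<'E'
from h import *; import json
from scipy.optimize import least_squares
c7=json.load(open('pics/w7.json'));c=json.load(open('pics/w8.json'))
im=cv2.imread('pics/w8.png'); g=cv2.cvtColor(im,cv2.COLOR_BGR2GRAY)
pts=[]
for x in range(274,364,3):
    col=g[225:285,x].astype(float)
    i=np.argmax(col<90); a,b=col[i-1],col[i]; pts.append((x,225+i-1+(a-90)/(a-b)))
tcp=np.array([.41914,.11779,.16177])
for zf in (.0195,):
    z=tcp[2]-.0217+zf
    Q=np.array([onz(c,p,z)[:2] for p in pts])-tcp[:2]
    s=least_squares(lambda q:np.hypot(Q[:,0]-q[0],Q[:,1]-q[1])-.03,[0,0]);print(zf,s.x.round(4),np.abs(s.fun).max().round(4))
E
```

```text
w8 80 0.09 432 [325.9 102.9] c [0.5129 0.1122] R 0.0111 res 5e-05 0.00015
w8 80 0.0925 432 [325.9 102.9] c [0.5128 0.1122] R 0.0109 res 5e-05 0.00015
w8 80 0.09 808 [321.2 105.4] c [0.5111 0.1151] R 0.0209 res 6e-05 0.00021
w8 80 0.09 984 [321.5 105.1] c [0.511  0.1149] R 0.0253 res 9e-05 0.00037
w8 80 0.09 1116 [321.5 104.4] c [0.5111 0.1149] R 0.0287 res 9e-05 0.00037
w8 80 0.09 1407 [321.9 103.5] c [0.5123 0.113 ] R 0.0333 res 0.00139 0.0026
w8 100 0.09 418 [325.9 102.9] c [0.5129 0.1122] R 0.0108 res 5e-05 0.00013
w8 100 0.09 815 [321.2 105.4] c [0.5111 0.1151] R 0.0211 res 5e-05 0.0002
w8 100 0.0925 815 [321.2 105.4] c [0.511  0.1151] R 0.0209 res 5e-05 0.0002
w8 100 0.09 980 [321.5 105.1] c [0.511  0.1149] R 0.0251 res 0.00012 0.00045
w8 100 0.09 1133 [321.6 104.4] c [0.5111 0.1148] R 0.0289 res 0.00011 0.00047
w8 100 0.09 1454 [322.5 103.1] c [0.5123 0.1129] R 0.0334 res 0.00156 0.00279
0.0195 [-0.0021  0.0012] 0.0002
```

Call:
carry_out(
  commands="0.02 0.001 0 0 -0.3 -0.9 0;0.03 0.001 0 0 0 0 0;0.03 0.001 0 0 0 0 0;0.012 0 0.01 0 0 0 0;0 0 0.008 0 0 0 0;0 0 0 0 0 0 0;0 0 0 0 0 0 0",
)

```text
time_s: 10.2
tcp_pos: [0.5069, 0.1178, 0.1358]
ee_rot: [179.8, 0.7, 0.5]
force: [0.2, 0.4, 0.4]
finger_gap: 0.0295
```

Call:
carry_out(
  commands="0.005 0.004 0.004 0.2 0.7 0.4 0;0.001 0 0.006 0 0 0 0;0 0 0 0 0 0 0;0 0 0 0 0 0 0",
)

```text
time_s: 10.53
tcp_pos: [0.5098, 0.1142, 0.1246]
ee_rot: [-180.0, 0.1, 0.2]
force: [-1.1, 0.7, -0.9]
finger_gap: 0.0292
```

```bash

python3 - <<'E'
from look import *
s,c,im=snap('scene','sc9');cv2.imwrite('pics/sc9z.png',cv2.resize(im[180:300,250:380,::-1],None,fx=5,fy=5))
s,c,im=snap('side','sd9');cv2.imwrite('pics/sd9z.png',cv2.resize(im[150:310,220:380,::-1],None,fx=4,fy=4))
s=r.get_state();print(s['tcp_pos'],s['ee_rot'],s['force'])
E
```

```text
[0.50992134 0.11436294 0.12484614] [-1.79980403e+02  7.71133669e-02  1.65146811e-01] [ 0.67976424  0.62842663 -0.67711716]
```

View pics/sc9z.png

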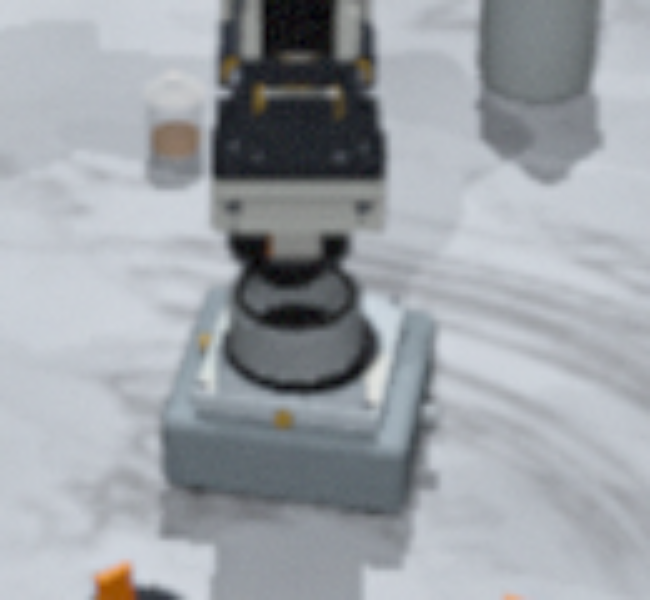

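View pics/sd9z.png

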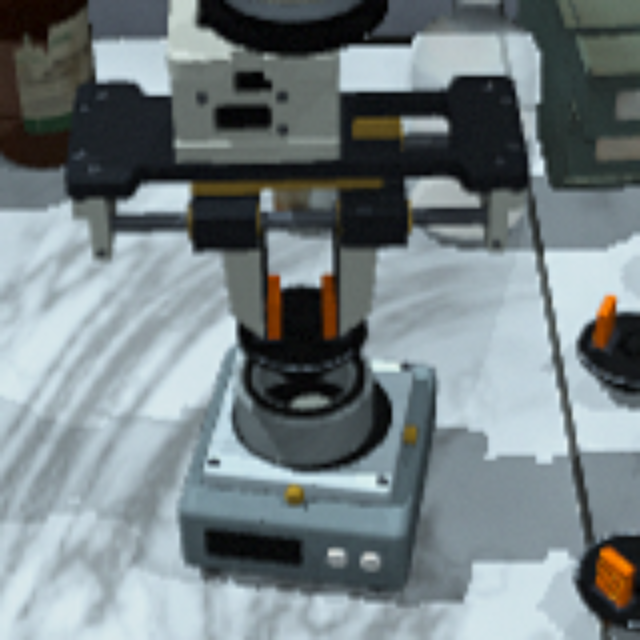

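Call:
carry_out(
  commands="0.003 0.001 0.004 0 0 0 0;0.001 0 0.004 0 0 0 0;0 0 0 0 0 0 0;0 0 0 0 0 0 0",
)

```text
time_s: 10.97
tcp_pos: [0.5148, 0.1134, 0.1169]
ee_rot: [-180.0, -0.0, 0.2]
force: [0.7, -0.6, -0.0]
finger_gap: 0.0294
```

Call:
carry_out(
  commands="-0.002 0 0.004 0 0 0 0;0 0 0.003 0 0 0 0;0 0 0 0 0 0 0;0 0 0 0 0 0 0",
)

```text
time_s: 11.3
tcp_pos: [0.5125, 0.1134, 0.1091]
ee_rot: [-180.0, -0.0, 0.2]
force: [0.6, -0.7, -0.9]
finger_gap: 0.0295
```

Call:
carry_out(
  commands="0.0005 0 0.002 0 0 0 0;0 0 0.001 0 0 0 0;0 0 0 0 0 0 0",
)

```text
time_s: 11.55
tcp_pos: [0.513, 0.1135, 0.1058]
ee_rot: [-180.0, -0.0, 0.2]
force: [-0.9, 0.5, -0.4]
finger_gap: 0.0295
```

Call:
carry_out(
  commands="0 0 0.0015 0 0 0 0;0 0 0.001 0 0 0 0;0 0 0 0 0 0 0",
)

```text
time_s: 11.8
tcp_pos: [0.5131, 0.1136, 0.1031]
ee_rot: [-180.0, -0.0, 0.2]
force: [-0.5, 0.1, -1.4]
finger_gap: 0.0293
```

Call:
carry_out(
  commands="0 0 0.0015 0 0 0 0;0 0 0.001 0 0 0 0;0 0 0 0 0 0 0",
)

```text
time_s: 12.05
tcp_pos: [0.5132, 0.1135, 0.1004]
ee_rot: [-180.0, -0.0, 0.2]
force: [0.0, 0.2, -0.5]
finger_gap: 0.0297
```

Call:
carry_out(
  commands="0 0 0.0015 0 0 0 0;0 0 0.001 0 0 0 0;0 0 0 0 0 0 0",
)

```text
time_s: 12.3
tcp_pos: [0.5132, 0.1136, 0.0976]
ee_rot: [-180.0, -0.0, 0.2]
force: [0.1, 0.1, -0.2]
finger_gap: 0.03
```

Call:
carry_out(
  commands="0 0 0.001 0 0 0 0;0 0 0.001 0 0 0 0;0 0 0 0 0 0 0",
)

```text
time_s: 12.55
tcp_pos: [0.5133, 0.1136, 0.0956]
ee_rot: [-180.0, -0.0, 0.2]
force: [-1.2, -1.2, 0.9]
finger_gap: 0.0297
```

Call:
carry_out(
  commands="0 0 0.001 0 0 0 0;0 0 0.001 0 0 0 0;0 0 0 0 0 0 0",
)

```text
time_s: 12.8
tcp_pos: [0.5134, 0.1137, 0.0937]
ee_rot: [-180.0, -0.1, 0.2]
force: [-1.4, -0.2, 1.9]
finger_gap: 0.0296
```

Call:
carry_out(
  commands="0 0 0.001 0 0 0 0;0 0 0.001 0 0 0 0;0 0 0 0 0 0 0",
)

```text
time_s: 13.05
tcp_pos: [0.5134, 0.1137, 0.0919]
ee_rot: [-180.0, -0.1, 0.2]
force: [-1.0, -0.6, 4.8]
finger_gap: 0.0297
```

Call:
carry_out(
  commands="0 0 0.001 0 0 0 0;0 0 0.0005 0 0 0 0;0 0 0 0 0 0 0",
)

```text
time_s: 13.3
tcp_pos: [0.5135, 0.1137, 0.0908]
ee_rot: [-180.0, -0.1, 0.2]
force: [-2.0, -0.9, 5.5]
finger_gap: 0.0297
```

Call:
carry_out(
  commands="0 0 0.0008 0 0 0 0;0 0 0 0 0 0 0;0 0 0.0002 0 0 0 0.5;0 0 0 0 0 0 0.5",
)

```text
time_s: 13.63
tcp_pos: [0.5136, 0.1139, 0.0907]
ee_rot: [-180.0, -0.1, 0.2]
force: [-2.0, 0.5, 6.2]
finger_gap: 0.0386
```

Call:
carry_out(
  commands="0 0 0 0 0 0 0.5;0 0 0 0 0 0 0.5;0 0 0 0 0 0 0.5",
)

```text
time_s: 13.88
tcp_pos: [0.5142, 0.1149, 0.0913]
ee_rot: [-179.9, -0.2, 0.2]
force: [-1.9, 0.1, 4.4]
finger_gap: 0.0459
```

```bash

python3 - <<'E'
from look import *
s,c,im=snap('side','sd10');cv2.imwrite('pics/sd10z.png',cv2.resize(im[150:310,220:380,::-1],None,fx=4,fy=4))
s,c,im=snap('wrist','w10');cv2.imwrite('pics/w10z.png',cv2.resize(im[220:350,210:430,::-1],None,fx=3.5,fy=3.5))
s=r.get_state();print(s['tcp_pos'],s['ee_rot'],s['force'],s['finger_gap'])
E
```

```text
[0.51411751 0.11490646 0.09119091] [-179.8871768    -0.22089699    0.1980341 ] [-1.01368011  0.63342218  4.71506461] 0.046294898127823114
```

View pics/sd10z.png

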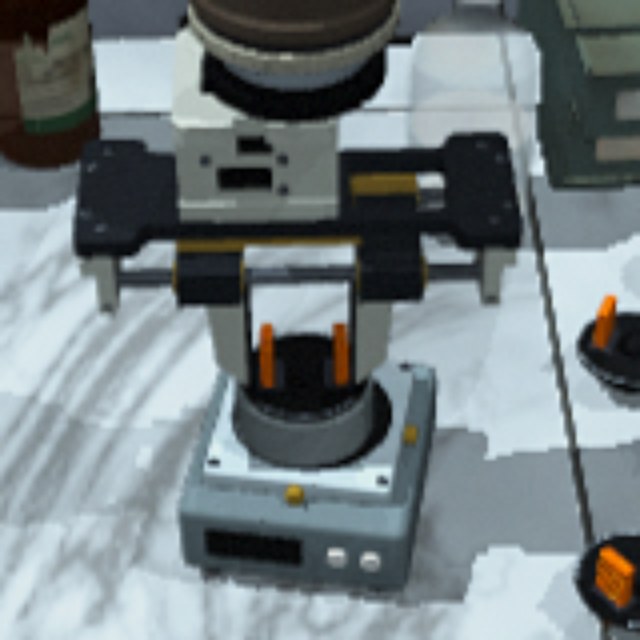

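View pics/w10z.png

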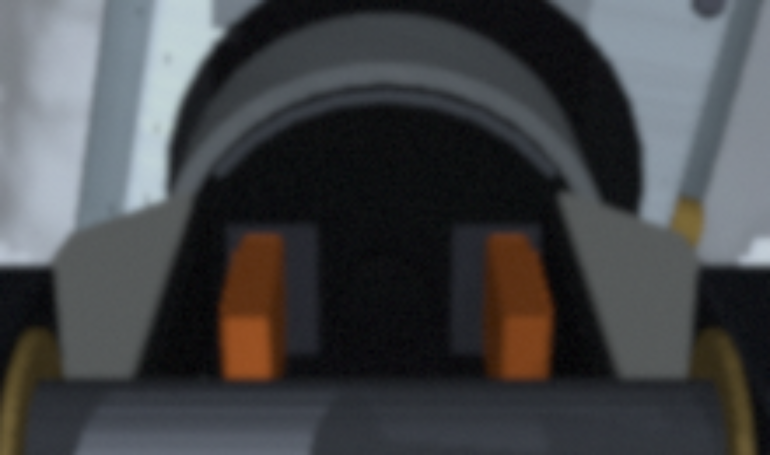

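Call:
carry_out(
  commands="0 0 0 0 0 0 0.62;0 0 0 0 0 0 0.62;0 0 0 0 0 0 0.62;0 0 -0.004 0 0 0 0.62;0 0 -0.01 0 0 0 0.62;0 0 -0.02 0 0 0 0.7;0 0 -0.03 0 0 0 0.7;0 0 -0.03 0 0 0 0.7;-0.02 0 -0.02 0 0 0 0.7;-0.03 0 0 0 0 0 0.7;-0.03 0 0 0 0 0 0.7;0 0 0 0 0 0 0.7",
)

```text
time_s: 14.98
tcp_pos: [0.4307, 0.112, 0.213]
ee_rot: [-180.0, -0.1, 0.0]
force: [-0.9, -0.3, -0.8]
finger_gap: 0.0643
```

```bash

python3 - <<'E'
from look import *
s,c,im=snap('side','sd11');cv2.imwrite('pics/sd11z.png',cv2.resize(im[150:310,220:380,::-1],None,fx=4,fy=4))
s,c,im=snap('wrist','w11')
print(s['tcp_pos'],s['ee_rot'],s['force'],s['finger_gap'],s['time_s'])
for a,u,b in blobs(orange(im))[0]: print(a,u,b,onz(c,u,.117).round(4))
E
```

```text
[0.43317417 0.11186236 0.21330329] [-1.79966121e+02 -1.69171090e-01 -3.73824009e-03] [ 0.53509411 -0.35136633 -0.20942411] 0.0640125345613256 15.0333
182 [509.7   5.3] [498   0  23  14] [ 0.5855 -0.0068  0.117 ]
158 [550.2  20. ] [543  10  16  22] [ 0.5775 -0.0336  0.117 ]
233 [290.  129.2] [286 116   9  27] [0.5113 0.1316 0.117 ]
249 [339.6 129.2] [335 116  10  27] [0.5113 0.0976 0.117 ]
73 [496.1 195.8] [492 189  10  15] [ 0.4653 -0.0163  0.117 ]
89 [464.4 217.2] [459 210  12  16] [0.4493 0.0046 0.117 ]
137 [480.9 283.2] [473 275  17  16] [ 0.3963 -0.0148  0.117 ]
```

View pics/sd11z.png

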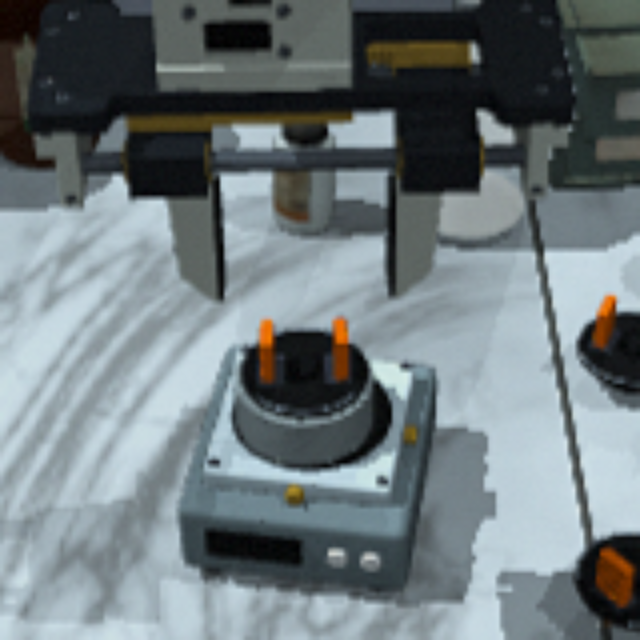

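View pics/w11.png

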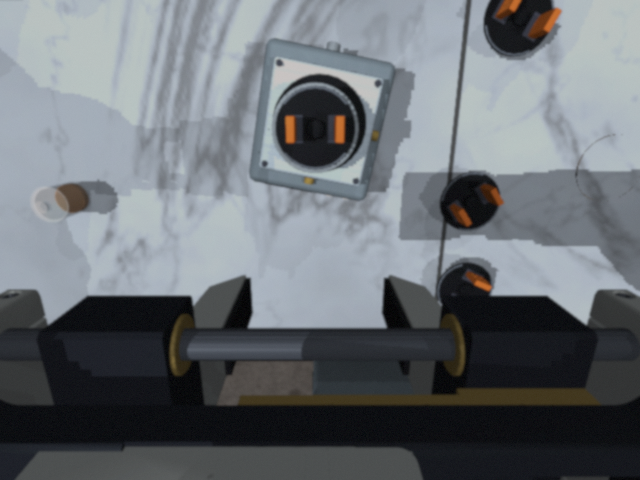

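```bash

python3 - <<'E'
from look import *
s,c,im=snap('scene','sc12');cv2.imwrite('pics/sc12z.png',cv2.resize(im[180:300,250:380,::-1],None,fx=5,fy=5))
for a,u,b in blobs(orange(im),10)[0]: print(a,u,b,onz(c,u,.11).round(4))
E
```

```text
102 [308.9 234.1] [305 226   8  17] [0.5097 0.1051 0.11  ]
54 [272.5 298.2] [269 294   8   9] [ 0.4367 -0.1039  0.11  ]
45 [225.8 302.8] [223 297   7  12] [ 0.3461 -0.1162  0.11  ]
58 [238.9 306.4] [236 301   7  12] [ 0.3728 -0.1259  0.11  ]
75 [280.6 306.4] [277 301   8  12] [ 0.4538 -0.1261  0.11  ]
52 [353.5 304.8] [350 300   8  10] [ 0.5968 -0.1223  0.11  ]
70 [348.3 314.2] [344 310   9  10] [ 0.5848 -0.1469  0.11  ]
```

View pics/sc12z.png

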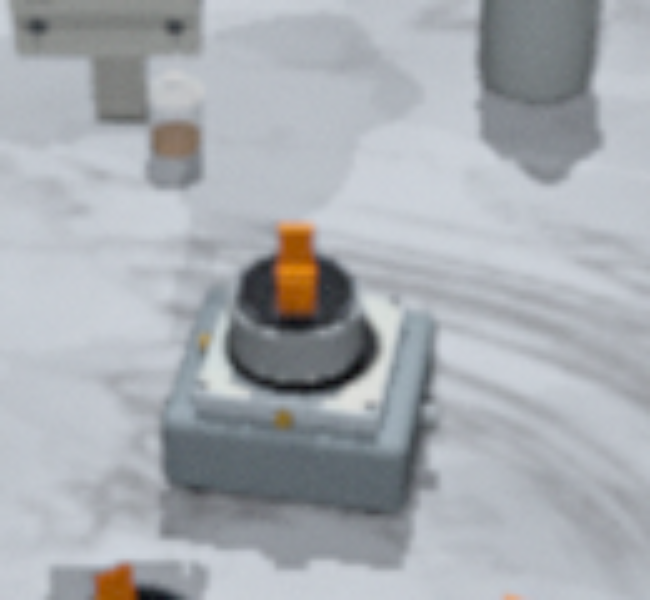

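Call:
carry_out(
  commands="0 -0.02 -0.01 0 0 0 0.7;0 -0.03 0 0 0 0 0.7;0 -0.02 0 0 0 0 0.7;0 0 0 0 0 0 0.7;0 0 0 0 0 0 0.7",
)

```text
time_s: 15.55
tcp_pos: [0.4407, 0.1826, 0.2227]
ee_rot: [-179.9, -0.2, -0.5]
force: [0.2, -0.8, 0.3]
finger_gap: 0.064
```

```bash

python3 - <<'E'
from look import *
s,c,im=snap('wrist','w13')
print(s['tcp_pos'],s['ee_rot'],s['time_s'])
bs=[b for b in blobs(orange(im))[0]]
for a,u,b in bs: print(a,u,b,onz(c,u,.117).round(4))
E
```

```text
[0.44069539 0.18256932 0.22274285] [-1.79940654e+02 -1.50532813e-01 -4.76445084e-01] 15.55
409 [587.9  11.2] [571   0  33  24] [0.5908 0.0071 0.117 ]
136 [625.2  29.9] [618  20  16  21] [ 0.5798 -0.0197  0.117 ]
307 [387.3 139.1] [381 127  14  26] [0.5115 0.133  0.117 ]
232 [436.2 138.3] [431 126  11  26] [0.5118 0.0981 0.117 ]
56 [564.4 200.1] [560 193  10  15] [ 0.4662 -0.0023  0.117 ]
74 [532.7 220.4] [528 214  11  14] [0.4506 0.0188 0.117 ]
96 [545.2 284.7] [539 279  14  11] [ 0.3966 -0.0006  0.117 ]
```

View pics/w13.png

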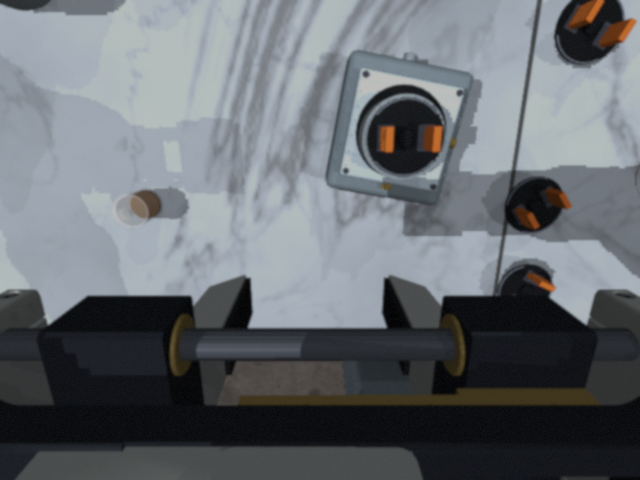

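```bash

python3 - <<'E'
from h import *; import json
def edge(n,row,x0,x1):
    im=cv2.imread(f'pics/{n}.png').astype(float); s=(im[row,:,2]-im[row,:,0]) # red-blue
    hi=max(s[x0:x1]); t=hi/2
    for x in range(x1,x0,-1):
        if s[x]<t<=s[x-1]: return x-1+(s[x-1]-t)/(s[x-1]-s[x])
c1=json.load(open('pics/w11.json'));c2=json.load(open('pics/w13.json'))
for d in (-8,-4,0,4,8):
    e1=edge('w11',129+d,335,352);e2=edge('w13',138+d,431,448)
    print(e1,e2,tri([(c1,(e1,129+d)),(c2,(e2,138.5+d))])[0].round(4))
E
```

```text
344.5238095238095 441.8723404255319 [0.5169 0.0943 0.1163]
344.46666666666664 441.52777777777777 [0.5142 0.0943 0.1164]
344.4 441.3421052631579 [0.5115 0.0943 0.1168]
344.32954545454544 440.8152173913044 [0.5088 0.0943 0.1164]
344.2613636363636 440.3467741935484 [0.5061 0.0943 0.1161]
```

```bash
python3 -c "
from bench import r
print(r.get_state()['time_s']); print(r.sign_off())"
```

```text
15.6
the job is handed in; nothing more can be done
None
```

The cap is closed into the port with both tabs sprung out. I handed the job in at 15.6 s of the 51 s; no verdict came back.

**What I did**
- I picked the cap farthest to the right, at about (0.527, -0.138), and lifted it by its pinched tabs.
- I set it down once on the bench and gripped it again with the fingertips on the flange, so it could stay pressed while the tabs were let go.
- I found the true ring centre by wrist camera at (0.511, 0.115), about 4.9 mm off the head's centre. The cap went in without touching the sides, so no feeling around was needed.
- I pressed it to about 7 N at most, as read at the wrist. I let the tabs out while it was still held at about 5 N, then moved clear.

**Last checks**
- **Tabs:** 34 mm between centres, which matches fully out, so the lips should be under the ledge.
- **Height:** a two-view check put the tab tops at 0.1164 m, so the cap's origin is about 19 mm below the rim, good to about 1 mm. That is inside the judged 16.3 to 20 mm but about 1 mm lower than the 16.5 to 18 mm the task gives, so those two disagree slightly.
- **Level:** the cap looks level in the side and scene pictures; I did not measure its angle.
- **Bystanders:** the arm made no contact with the vial, beaker or weighing bottle as far as I could see. I did not re-measure their positions at the end.

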